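# Sweep the loose couplers into the catch tray

### The arm

A 6-joint arm with a two-finger parallel gripper is mounted at the origin on a cart in front of the work surface, level with it; the furniture and walls round the work are solid. World frame = base frame: x ahead of the robot, y to its left, z up, the work surface at z = 0. Lengths are in m, angles in degrees, forces in N, time in s.
With the tool pointing down it reaches from about 0.375 to 0.9 m from the base axis. Payload 3.1 kg.
Tool frame: the origin (TCP) lies on the centre line of the jaws, within the pads' length; the fingertips stand 17 mm ahead of it and the grasp point (between the pads) lies 2 mm behind it; z points along the fingers, y is the line along which they close (so a half turn about z gives the same grasp; the last joint's range is limited). The gripper opens to 87 mm and grips with 3 to 60 N. Pads are 19 mm wide; open, the fingers measure 117 mm over their backs; the gripper's body (75 mm by 190 mm) begins 51 mm behind the grasp point.
Start: joints at [65.289, 30.224, 82.088, -0, 67.689, -10.227], TCP at [0.156, 0.605, 0.24] pointing down, gripper open.
Joint ranges: [-176.69, 176.69], [-43.24, 126.21], [12.49, 139.97], [-82, 262], [0, 151.66], [-163.58, 163.58]. Speed limits (degrees/s): [159.86, 159.86, 180, 180, 180, 180].

### API

Orientations are given as a 3x3 rotation matrix whose columns are the frame's x, y, z axes.
In Python, from rig import bot, imaging, finder gives the robot as it stands. The module is installed in compiled form; this text tells all that it offers.
- The arm moves only by the tool play_rows, never from a script. Its argument "motion" is a list that holds one entry, the list of rows, each a list of 6 numbers: the shift along the tool's x, y, z in m, then the turn, a rotation vector about the tool's x, y, z in degrees. In form: [[[dx, dy, dz, wx, wy, wz], ...]]. A call has 1 to 8 rows; each row is the pose to reach, as a shift and turn from the pose commanded when the call began, along the tool's axes at that moment; what a row does not reach only later rows make up. A row lasts 1/12 s, in which the tool goes at most 41.7 mm and 7.16 degrees, less where a joint would pass 70% of its speed; a pose out of reach is approached as far as the arm can. A call with a gripper value outside its range is refused whole. "fingers" is the finger opening in m, from 0 to 0.087, set as the call begins (left out, the last holds). The fingers move at their own pace and stop on an object; the grip force is fixed at half the most. Time passes only in rows, so rows that repeat a pose let the fingers close. It gives the time, the measured TCP pose, the force, the opening and the grip force at its end, in the units of the state.
- bot.read_state(): the state, without advancing time (a new reading comes with each control period).
- imaging.capture(name): name is "scene" or "top" or "wrist"; returns a dict with "frame" (400x640x3 uint8, red, green, blue), "camera_matrix" (3x3 intrinsics, pixels), "R" (3x3) and "t" (3): a world point X has camera coordinates R X + t. Camera axes: x right, y down, z forward; pixel columns grow to the right and rows downward; lengths in m; the calibration is good to about 2 mm. The wrist camera is an equidistant fisheye: a pixel r from the principal point sees the ray r / f radians off the axis. A picture is of the moment at which its call begins. There is no depth.
- bot.hand_in(): hands the job in; it is judged then, once.
Trained networks look in the newest picture that a camera, given by its name, has taken for a name from the list of things; names that differ only in an ending like _2 or _b are one class to them, and where a whole thing is asked for, a point or a joint stands for the part that bears it (a point fixed in the world has none). Each returns a list of dicts, best first, with "confidence" (0 to 1); they miss things now and then, are a little off and sometimes report something else, mostly with a low value. They report only what shows in the picture. A call takes as long as a camera call. They do not tell look-alikes from the thing itself.
- finder.recognise(camera, name): "at" ([x, y, z] in m, in world coordinates, good to about 4 mm: the middle of the surface that is visible of it).
- finder.outline_of(camera, name): "pixels" (400x640 bool, what is visible of it).
The state is a dict: "time_s": time; "joint_positions": joint angles; "qvel": joint speeds; "tau": joint torques, N m; "position": TCP position; "tcp_rot": TCP orientation; "force": force on the tool from outside, world axes, zero at the start; "moment": the same for the moment, N m; "opening": opening from 0.0 (shut) to 1.0 (fully open); "grasp_force": force on a finger pad.
Only numpy, scipy, OpenCV 4.12 (cv2) and the standard library are available. Lean on these libraries where they do the work, as an engineer would, in place of code of your own. Each camera call takes 0.05 s, during which the arm holds its last target. There are 200 camera calls.

### The job

Sweep the three small metal couplers along the table into the open mouth of the aluminium catch tray, pushing them with the fingertips until each lies wholly on the tray's floor, inside its open edge. Push gently: do not grip, squeeze or lift them. Leave the post holder, the steel rod and everything else on the table where it stands.

Things in the scene. Friction and masses are not known exactly. Their poses are not given: they have to be found in the camera images.
- coupler_0: coupler, a small bare-metal barrel connector with a thicker middle, 32 mm long (along its own y) and 14 mm across, 20 g nominal, lying on its side on the table. Origin: middle of its underside. It slides like a small block, does not roll; one of three identical ones, any yaw.
- coupler_1: coupler, a small bare-metal barrel connector with a thicker middle, 32 mm long (along its own y) and 14 mm across, 20 g nominal, lying on its side on the table. Origin: middle of its underside. It slides like a small block, does not roll; one of three identical ones, any yaw.
- coupler_2: coupler, a small bare-metal barrel connector with a thicker middle, 32 mm long (along its own y) and 14 mm across, 20 g nominal, lying on its side on the table. Origin: middle of its underside. It slides like a small block, does not roll; one of three identical ones, any yaw.
- catch_tray: bare aluminium catch tray, fixed to the table. Origin: floor centre, at table height; +x runs from the open mouth to the back wall. Floor x -60..60, y -80..80 mm: a thin sheet level with the table, so things slide onto it with no step. Mouth: the whole -x side, open, no wall. Other sides: walls 3 mm thick, 27 mm high. Behind the back wall two screwed ears, to x = 93 mm.
- post_holder: bystander: black upright post holder with a small side thumbscrew, 48x33 mm, 60 mm tall, 0.28 kg, loose; stands among the couplers, often on the way from the farthest coupler to the tray. Origin: middle of its underside.
- short_rod: bystander: bare steel rod 13 mm across, 75 mm long (along its y), lying loose on the far right of the couplers. Origin: middle of its underside.
- hex_key: bystander: L-shaped black hex key, 35x90x9 mm (long arm along its y), lying loose beyond the couplers. Origin: middle of its underside.
- screw_tin: bystander: round open tin of screws, 63 mm across, 20 mm high, loose, at the right. Origin: middle of its underside.
- tape_roll: bystander: roll of tape lying flat, 69 mm across, 19 mm high, loose, at the right. Origin: middle of its underside.
- lens_stand: bystander: lens ring on a black post, 48x38 mm, 112 mm tall, loose, at the back. Origin: middle of its underside.
Things that resemble listed ones, but are neither listed nor needed, are in the scene too. Of the things that look like the catch_tray, the largest one is meant.

How it is judged (in metres and radians):
At the end, for the whole second after the job is handed in: All three couplers lie at rest on the tray's floor: each one's centre is between the walls and at least 8 mm inside the open front edge of the floor (tray x above -52 mm) (x of coupler_0 in the frame of catch_tray between -0.052 and 0.065 m and y of coupler_0 in the frame of catch_tray between -0.085 and 0.085 m and height (world z) of each of coupler_0, coupler_1, coupler_2 below 0.03 m and linear speed of each of coupler_0, coupler_1, coupler_2 below 0.02 m/s and x of coupler_1 in the frame of catch_tray between -0.052 and 0.065 m and y of coupler_1 in the frame of catch_tray between -0.085 and 0.085 m and x of coupler_2 in the frame of catch_tray between -0.052 and 0.065 m and y of coupler_2 in the frame of catch_tray between -0.085 and 0.085 m); the robot touches nothing.
It fails at once if a coupler is lifted (its origin more than 40 mm above the table) (height (world z) of any of coupler_0, coupler_1, coupler_2 above 0.04 m).
It fails at once if a coupler is gripped, squeezed or pressed (more than 15 N from the fingers) (contact force between the fingers and coupler_0 above 15 N or contact force between the fingers and coupler_1 above 15 N or contact force between the fingers and coupler_2 above 15 N).
It fails at once if another thing on the table is moved by more than 20 mm or knocked over (distance of any of post_holder, short_rod, hex_key, screw_tin, tape_roll, lens_stand from where it was at the start of the episode above 0.02 m or angle between any of post_holder, lens_stand's own z axis and vertical above 0.4 rad).
It also fails if it takes over 72 s, if anything falls off the work surface, if the arm or the gripper's body presses on something with over 40 N, if the wrist force passes 120 N, or if a joint passes its speed limit or range.

## Working session

There is one attempt and no reset: what is moved stays moved. The work goes in short steps, Python scripts to look and compute and a tool call to move; the robot and the scene stay as the last step left them, time stands still between calls to the robot, and variables do not carry over. Pictures are saved under pics/ and viewed, at most 10 in all, crops included, and the job is handed in when it is done.

Besides the shell and the picture viewer there is one more tool, called after "Request:" as name([rows], argument=value, ...), one row to a line, values as JSON. play_rows: Moves the arm, as the interface text tells. Its arguments: {"type":"object","properties":{"motion":{"type":"array"},"fingers":{"type":"number"}},"required":["motion"]}

```bash
mkdir -p pics; python3 - <<'E'
from rig import bot, imaging, finder
import cv2, numpy as np
for c in ["top","scene"]:
    d=imaging.capture(c); cv2.imwrite(f"pics/{c}0.png",d["frame"][:,:,::-1])
    print(c,np.round(d["R"],3).tolist(),np.round(d["t"],3),d["camera_matrix"][0])
    for n in ["coupler_0","catch_tray","post_holder","short_rod","hex_key","screw_tin","tape_roll","lens_stand"]:
        for o in finder.recognise(c,n): print(n,round(o["confidence"],2),np.round(o["at"],3))
s=bot.read_state(); print(s["time_s"],s["position"],np.round(s["tcp_rot"],3).tolist())
E
```

```text
top [[0.022, -1.0, 0.001], [-0.995, -0.022, -0.094], [0.094, 0.001, -0.996]] [0.163 0.573 1.627] [387.89032572   0.         316.44689495]
catch_tray 0.81 [ 0.414  0.742 -0.001]
catch_tray 0.79 [0.483 0.302 0.001]
catch_tray 0.66 [0.44  0.511 0.004]
post_holder 0.64 [ 0.479 -0.12   0.052]
short_rod 0.43 [ 0.633 -0.13   0.015]
screw_tin 0.73 [ 0.382 -0.365  0.005]
tape_roll 0.51 [ 0.588 -0.342  0.017]
lens_stand 0.43 [0.767 0.172 0.055]
scene [[0.748, -0.664, 0.003], [-0.504, -0.571, -0.648], [0.432, 0.483, -0.761]] [-0.32   0.423  1.463] [454.31228595   0.         319.73392101]
catch_tray 0.69 [0.411 0.744 0.001]
catch_tray 0.57 [ 0.481  0.301 -0.001]
catch_tray 0.55 [ 0.442  0.517 -0.002]
post_holder 0.51 [ 0.474 -0.129  0.04 ]
short_rod 0.62 [ 0.635 -0.133  0.012]
screw_tin 0.55 [ 0.381 -0.364  0.008]
tape_roll 0.73 [ 0.583 -0.349  0.016]
lens_stand 0.58 [0.768 0.169 0.048]
0.9 [0.15629788 0.60513223 0.23958736] [[-0.968, 0.25, 0.0], [0.25, 0.968, 0.0], [-0.0, 0.0, -1.0]]
```

```bash
python3 - <<'E'
import cv2
a=cv2.imread("pics/top0.png")
# rows/cols crop
c=a[80:380,100:500]
cv2.imwrite("pics/top0c.png",cv2.resize(c,None,fx=2,fy=2,interpolation=cv2.INTER_CUBIC))
E
```

```text
(no output)
```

View pics/top0c.png

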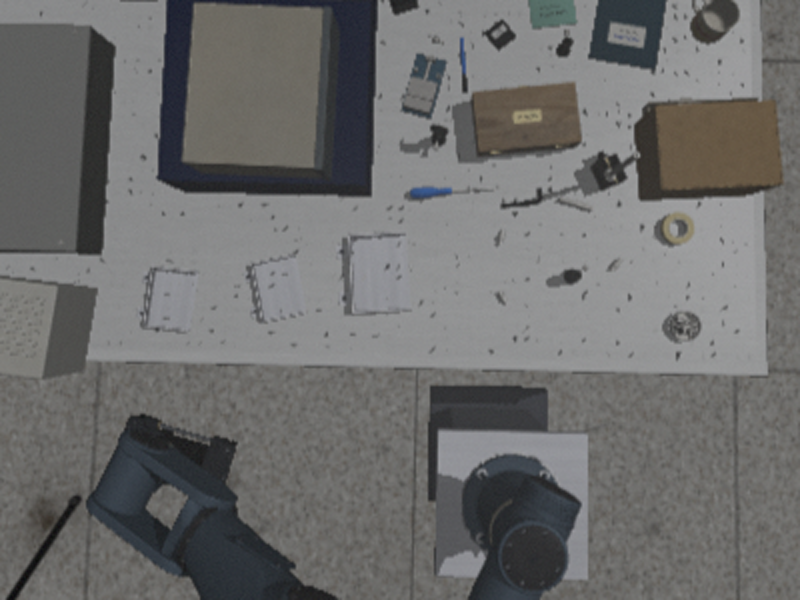

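View pics/scene0.png

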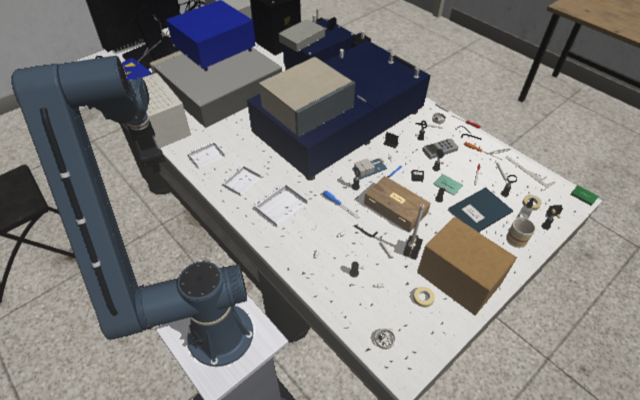

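The top crop shows the largest tray at (378,273) with its mouth facing right. The couplers are at about (500,237), (502,298) and (615,265), the post holder at (572,275) and the rod at (575,204). Next I'll zoom in and measure them.

```bash
cat > h.py <<'E'
import numpy as np
def px2w(d,u,v,z=0.007):
    r=d["R"].T@np.linalg.inv(d["camera_matrix"])@np.array([u,v,1.]); o=-d["R"].T@d["t"]
    return o+r*(z-o[2])/r[2]
def w2px(d,X):
    p=d["camera_matrix"]@(d["R"]@np.array(X)+d["t"]); return p[:2]/p[2]
E
python3 - <<'E'
from rig import imaging,finder
from h import *
import cv2
d=imaging.capture("top"); f=d["frame"]
for n,p in [("c",(350,198.5)),("c",(351,229)),("c",(407.5,212.5)),("post",(386,217)),("rod",(387,182))]: print(n,np.round(px2w(d,*p),3))
for o in finder.outline_of("top","catch_tray"):
    m=o["pixels"].astype(np.uint8); r=cv2.minAreaRect(cv2.findNonZero(m)); b=cv2.boxPoints(r)
    print(o["confidence"],[np.round(px2w(d,*q,0.0)[:2],3).tolist() for q in b])
for n in("coupler_0","hex_key"):
  for o in finder.outline_of("top",n): print(n,o["confidence"],np.argwhere(o["pixels"]).mean(0))
cv2.imwrite("pics/z.png",cv2.resize(f[170:260,265:425,::-1],None,fx=5,fy=5,interpolation=cv2.INTER_CUBIC))
E
```

```text
c [0.559 0.031 0.007]
c [0.428 0.025 0.007]
c [ 0.504 -0.217  0.007]
post [ 0.483 -0.124  0.007]
rod [ 0.635 -0.128  0.007]
0.68 [[0.349, 0.811], [0.483, 0.804], [0.472, 0.68], [0.338, 0.688]]
0.62 [[0.556, 0.39], [0.569, 0.236], [0.399, 0.223], [0.387, 0.374]]
0.32 [[0.361, -0.32], [0.421, -0.35], [0.392, -0.412], [0.332, -0.381]]
hex_key 0.37 [180.35135135 364.86486486]
```

View pics/z.png

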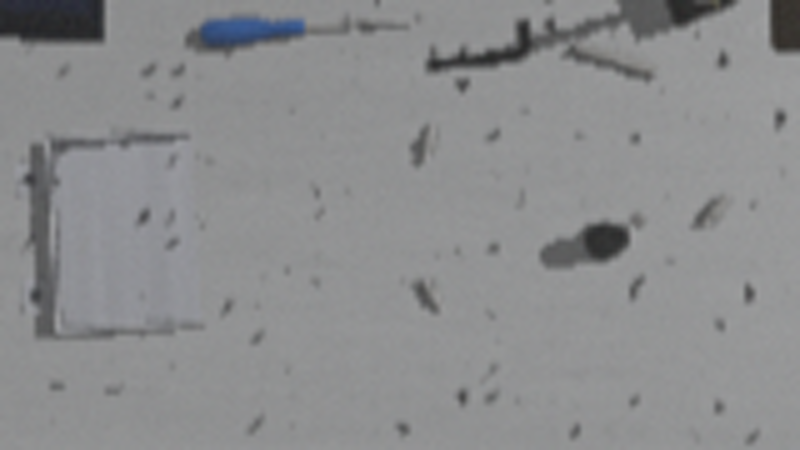

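```bash
python3 - <<'E'
from rig import imaging
from h import *
import cv2
d=imaging.capture("top"); s=imaging.capture("scene")
for p in [(390,170),(402,166),(418,158)]: print("top",p,np.round(px2w(d,*p,0.0),3),np.round(px2w(d,*p,0.1),3))
for p in [(412,256),(418,212)]: print("scene",p,np.round(px2w(s,*p,0.0),3),np.round(px2w(s,*p,0.1),3))
f=s["frame"][215:295,330:450,::-1]
cv2.imwrite("pics/s.png",cv2.resize(f,None,fx=6,fy=6,interpolation=cv2.INTER_CUBIC))
E
```

```text
top (390, 170) [ 0.689 -0.142  0.   ] [ 0.672 -0.123  0.1  ]
top (402, 166) [ 0.707 -0.194  0.   ] [ 0.69  -0.172  0.1  ]
top (418, 158) [ 0.744 -0.264  0.   ] [ 0.725 -0.238  0.1  ]
scene (412, 256) [ 0.693 -0.21   0.   ] [ 0.63  -0.243  0.1  ]
scene (418, 212) [ 0.869 -0.088  0.   ] [ 0.794 -0.13   0.1  ]
```

View pics/s.png

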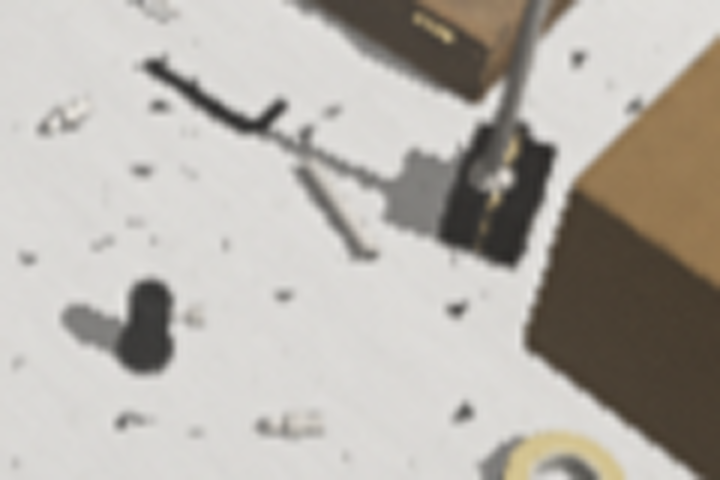

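Request:
play_rows([
  [[-0.04,-0.03,0,0,0,7],[-0.08,-0.06,0,0,0,14],[-0.12,-0.09,0,0,0,21],[-0.15,-0.12,0,0,0,28],[-0.18,-0.15,0,0,0,35],[-0.21,-0.18,0,0,0,42],[-0.22,-0.21,0,0,0,49],[-0.23,-0.24,0,0,0,56]],
], fingers=0.01)

```text
time_s: 1.87
position: [0.3204, 0.3191, 0.2399]
tcp_rot: [[-0.328, 0.945, 0.003], [0.945, 0.328, 0.001], [0.0, 0.003, -1.0]]
force: [0.7, -1.0, -0.3]
opening: 0.481
grasp_force: 0.0
```

The scene crop shows the black magnetic-base stand at (500,200), clear of my corridor, with the rod at (335,212), the post at (147,325) and a coupler at (290,427). I'll write a helper that turns world waypoints into rows.

```bash
cat >> h.py <<'E'
import json
def rows(cur,wps):
    """cur, wps: (x,y,z,az) commanded; each wp followed by row count. Prints calls of <=8 rows."""
    pts=[];p=np.array(cur,float)
    for *w,n in wps:
        w=np.array(w); pts+=[p+(w-p)*(i+1)/n for i in range(n)]; p=w
    base=np.array(cur,float)
    for k in range(0,len(pts),8):
        out=[]
        a=np.radians(base[3]); Y=np.array([np.cos(a),np.sin(a)]); X=np.array([-Y[1],Y[0]])
        for q in pts[k:k+8]:
            d=q-base; out.append([round(float(v),3) for v in (d[:2]@X,d[:2]@Y,-d[2])]+[0,0,round(float(-d[3]),1)])
        o=out[-1]; base=base+np.r_[o[0]*X+o[1]*Y,-o[2],-o[5]]
        print(json.dumps([out]))
    print("end",np.round(base,4).tolist())
E
python3 - <<'E'
from h import *
rows((0.3186,0.3153,0.24,19.5),[(0.565,-0.015,0.14,7.7,13),(0.565,-0.015,0.022,7.7,3),
 (0.559,0.027,0.022,7.7,6),(0.526,0.272,0.022,7.7,18)])
E
```

```text
[[[-0.03, 0.009, 0.008, 0, 0, 0.9], [-0.061, 0.019, 0.015, 0, 0, 1.8], [-0.091, 0.028, 0.023, 0, 0, 2.7], [-0.121, 0.038, 0.031, 0, 0, 3.6], [-0.151, 0.047, 0.038, 0, 0, 4.5], [-0.182, 0.056, 0.046, 0, 0, 5.4], [-0.212, 0.066, 0.054, 0, 0, 6.4], [-0.242, 0.075, 0.062, 0, 0, 7.3]]]
[[[-0.029, 0.013, 0.007, 0, 0, 0.9], [-0.058, 0.026, 0.015, 0, 0, 1.8], [-0.087, 0.04, 0.023, 0, 0, 2.7], [-0.116, 0.053, 0.03, 0, 0, 3.6], [-0.144, 0.066, 0.038, 0, 0, 4.5], [-0.144, 0.066, 0.077, 0, 0, 4.5], [-0.144, 0.066, 0.117, 0, 0, 4.5], [-0.144, 0.066, 0.156, 0, 0, 4.5]]]
[[[0.007, -0.0, -0.0, 0, 0, -0.0], [0.014, -0.0, -0.0, 0, 0, -0.0], [0.021, -0.0, -0.0, 0, 0, -0.0], [0.028, -0.0, -0.0, 0, 0, -0.0], [0.035, -0.0, -0.0, 0, 0, -0.0], [0.042, -0.0, -0.0, 0, 0, -0.0], [0.056, -0.0, -0.0, 0, 0, -0.0], [0.069, -0.0, -0.0, 0, 0, -0.0]]]
[[[0.014, -0.0, -0.0, 0, 0, -0.0], [0.028, -0.0, -0.0, 0, 0, -0.0], [0.042, -0.0, -0.0, 0, 0, -0.0], [0.055, -0.0, -0.0, 0, 0, -0.0], [0.069, -0.0, -0.0, 0, 0, -0.0], [0.083, -0.0, -0.0, 0, 0, -0.0], [0.097, -0.0, -0.0, 0, 0, -0.0], [0.11, -0.0, -0.0, 0, 0, -0.0]]]
[[[0.014, -0.0, -0.0, 0, 0, -0.0], [0.028, -0.0, -0.0, 0, 0, -0.0], [0.042, -0.0, -0.0, 0, 0, -0.0], [0.055, -0.0, -0.0, 0, 0, -0.0], [0.069, -0.0, -0.0, 0, 0, -0.0], [0.083, -0.0, -0.0, 0, 0, -0.0], [0.096, -0.0, -0.0, 0, 0, -0.0], [0.11, -0.0, -0.0, 0, 0, -0.0]]]
end [0.5263, 0.2718, 0.022, 7.7]
```

Request:
play_rows([
  [[-0.03,0.009,0.008,0,0,0.9],[-0.061,0.019,0.015,0,0,1.8],[-0.091,0.028,0.023,0,0,2.7],[-0.121,0.038,0.031,0,0,3.6],[-0.151,0.047,0.038,0,0,4.5],[-0.182,0.056,0.046,0,0,5.4],[-0.212,0.066,0.054,0,0,6.4],[-0.242,0.075,0.062,0,0,7.3]],
])

```text
time_s: 2.53
position: [0.471, 0.1158, 0.1774]
tcp_rot: [[-0.21, 0.978, 0.001], [0.978, 0.21, 0.0], [-0.0, 0.001, -1.0]]
force: [1.8, 0.7, 0.6]
opening: 0.115
grasp_force: 0.0
```

Request:
play_rows([
  [[-0.029,0.013,0.007,0,0,0.9],[-0.058,0.026,0.015,0,0,1.8],[-0.087,0.04,0.023,0,0,2.7],[-0.116,0.053,0.03,0,0,3.6],[-0.144,0.066,0.038,0,0,4.5],[-0.144,0.066,0.068,0,0,4.5],[-0.144,0.066,0.088,0,0,4.5],[-0.144,0.066,0.088,0,0,4.5]],
])

```text
time_s: 3.2
position: [0.5623, -0.0098, 0.0859]
tcp_rot: [[-0.133, 0.991, -0.008], [0.991, 0.133, 0.002], [0.003, -0.007, -1.0]]
force: [-1.0, 0.9, -0.5]
opening: 0.117
grasp_force: 0.0
```

```bash
cat > w.py <<'E'
from rig import bot,imaging,finder
from h import *
import cv2,sys
def fw(d,u,v,z=0.007):
    K=d["camera_matrix"]; x=(u-K[0,2])/K[0,0]; y=(v-K[1,2])/K[1,1]; th=np.hypot(x,y)
    r=d["R"].T@np.array([np.sin(th)*x/th,np.sin(th)*y/th,np.cos(th)]); o=-d["R"].T@d["t"]
    return o+r*(z-o[2])/r[2]
s=bot.read_state(); print(s["time_s"],np.round(s["position"],3),s["opening"],np.round(s["force"],1))
d=imaging.capture("wrist"); cv2.imwrite(sys.argv[1],d["frame"][:,:,::-1])
for n in ["coupler_0","post_holder"]:
    for o in finder.recognise("wrist",n): print(n,round(o["confidence"],2),np.round(o["at"],3))
for o in finder.outline_of("wrist","coupler_0"):
    (c,sz,a)=cv2.minAreaRect(cv2.findNonZero(o["pixels"].astype(np.uint8))); print(o["confidence"],c,np.round(fw(d,*c),3))
E
python3 w.py pics/w1.png
```

```text
3.2 [ 0.562 -0.01   0.086] 0.11684866988094567 [-1.   0.9 -0.5]
coupler_0 0.92 [0.429 0.027 0.008]
coupler_0 0.87 [0.565 0.028 0.013]
post_holder 0.26 [0.635 0.014 0.01 ]
0.79 (330.2059020996094, 157.17648315429688) [0.561 0.031 0.007]
0.7 (165.850830078125, 145.3342742919922) [0.432 0.026 0.007]
```

View pics/w1.png

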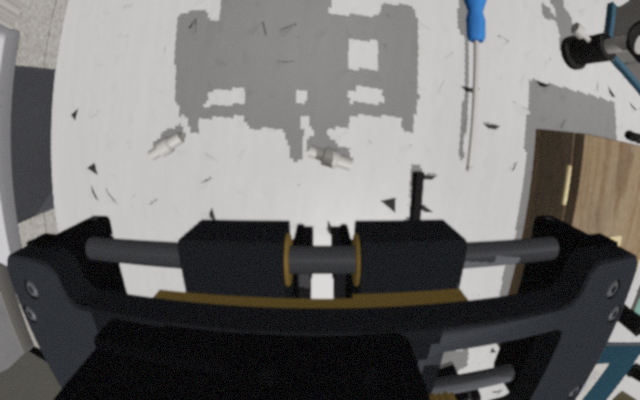

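The wrist view shows coupler A at (330,157) and B at (166,146), both agreeing with the top camera. Now I'll descend and push A.

Request:
play_rows([
  [[0,0,0.025,0,0,0],[0,0,0.05,0,0,0],[0,0,0.068,0,0,0],[0.006,0,0.068,0,0,0],[0.013,0,0.068,0,0,0],[0.02,0,0.068,0,0,0],[0.027,0,0.068,0,0,0],[0.034,0,0.068,0,0,0]],
])

```text
time_s: 4.07
position: [0.561, 0.0252, 0.0231]
tcp_rot: [[-0.135, 0.991, 0.003], [0.991, 0.135, -0.0], [-0.001, 0.003, -1.0]]
force: [-0.2, -0.5, 0.9]
opening: 0.113
grasp_force: 0.2
```

Request:
play_rows([
  [[0.008,0,0,0,0,0],[0.018,0,0,0,0,0],[0.03,0,0,0,0,0],[0.042,0,0,0,0,0],[0.054,0,0,0,0,0],[0.066,0,0,0,0,0],[0.078,0,0,0,0,0],[0.09,0,0,0,0,0]],
])

```text
time_s: 4.73
position: [0.5478, 0.1147, 0.0215]
tcp_rot: [[-0.135, 0.991, -0.0], [0.991, 0.135, -0.0], [0.0, -0.0, -1.0]]
force: [0.2, -0.5, -0.2]
opening: 0.113
grasp_force: 0.1
```

```bash
python3 w.py pics/w2.png
```

```text
4.7333 [0.548 0.115 0.021] 0.11270590234172248 [ 0.2 -0.5 -0.2]
coupler_0 0.55 [0.55  0.129 0.014]
0.95 (324.0, 213.5) [0.546 0.133 0.007]
```

Request:
play_rows([
  [[0.012,0,0,0,0,0],[0.024,0,0,0,0,0],[0.036,0,0,0,0,0],[0.048,0,0,0,0,0],[0.06,0,0,0,0,0],[0.072,0,0,0,0,0],[0.084,0,0,0,0,0],[0.096,0,0,0,0,0]],
])

```text
time_s: 5.6
position: [0.5349, 0.21, 0.0216]
tcp_rot: [[-0.135, 0.991, -0.0], [0.991, 0.135, -0.0], [-0.0, -0.0, -1.0]]
force: [-0.3, -0.6, -0.2]
opening: 0.112
grasp_force: 0.1
```

Request:
play_rows([
  [[0.012,0,0,0,0,0],[0.024,0,0,0,0,0],[0.036,0,0,0,0,0],[0.046,0,0,0,0,0],[0.054,0,0,0,0,0],[0.06,0,0,0,0,0],[0.064,0,0,0,0,0],[0.066,0,0,0,0,0]],
])

```text
time_s: 6.27
position: [0.5263, 0.2744, 0.0215]
tcp_rot: [[-0.135, 0.991, 0.0], [0.991, 0.135, -0.0], [-0.0, 0.0, -1.0]]
force: [-0.3, 0.2, 0.6]
opening: 0.112
grasp_force: 0.1
```

```bash
python3 w.py pics/w3.png
```

```text
6.2667 [0.526 0.274 0.022] 0.11237739739863598 [-0.3  0.2  0.6]
coupler_0 0.67 [0.524 0.294 0.012]
0.79 (322.5, 214.0) [0.523 0.292 0.007]
```

View pics/w3.png

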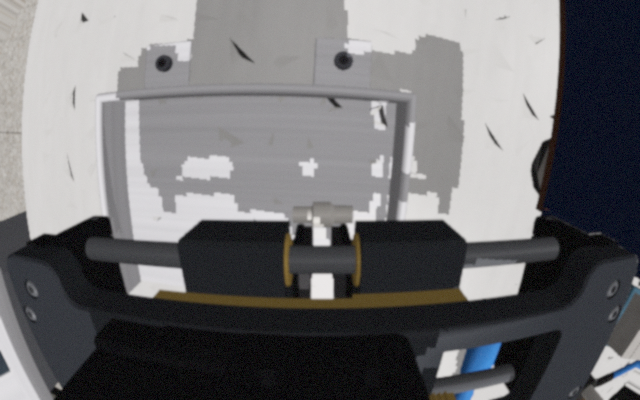

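Coupler A lies on the tray floor at (322,214). Now B.

```bash
python3 - <<'E'
from h import *
rows((0.5263,0.2744,0.0215,7.7),[(0.530,0.245,0.0215,7.7,2),(0.530,0.235,0.10,7.7,2),(0.429,-0.026,0.10,0,9),(0.429,-0.026,0.022,0,3),
 (0.430,0.014,0.022,0,6),(0.4365,0.267,0.022,0,22),(0.4365,0.272,0.022,0,3)])
E
```

```text
[[[-0.015, -0.0, -0.0, 0, 0, -0.0], [-0.03, -0.0, -0.0, 0, 0, -0.0], [-0.035, -0.001, -0.039, 0, 0, -0.0], [-0.04, -0.002, -0.079, 0, 0, -0.0], [-0.067, -0.017, -0.079, 0, 0, 0.9], [-0.094, -0.032, -0.079, 0, 0, 1.7], [-0.121, -0.047, -0.079, 0, 0, 2.6], [-0.148, -0.062, -0.079, 0, 0, 3.4]]]
[[[-0.029, -0.013, 0.001, 0, 0, 0.9], [-0.057, -0.026, 0.001, 0, 0, 1.7], [-0.085, -0.04, 0.001, 0, 0, 2.6], [-0.113, -0.053, 0.001, 0, 0, 3.4], [-0.141, -0.066, 0.001, 0, 0, 4.3], [-0.141, -0.066, 0.027, 0, 0, 4.3], [-0.141, -0.066, 0.053, 0, 0, 4.3], [-0.141, -0.066, 0.079, 0, 0, 4.3]]]
[[[0.007, -0.0, -0.0, 0, 0, 0.0], [0.013, -0.0, -0.0, 0, 0, 0.0], [0.02, 0.0, -0.0, 0, 0, 0.0], [0.027, 0.0, -0.0, 0, 0, 0.0], [0.033, 0.0, -0.0, 0, 0, 0.0], [0.04, 0.001, -0.0, 0, 0, 0.0], [0.052, 0.001, -0.0, 0, 0, 0.0], [0.063, 0.001, -0.0, 0, 0, 0.0]]]
[[[0.012, 0.0, -0.0, 0, 0, 0.0], [0.023, 0.001, -0.0, 0, 0, 0.0], [0.035, 0.001, -0.0, 0, 0, 0.0], [0.046, 0.001, -0.0, 0, 0, 0.0], [0.058, 0.002, -0.0, 0, 0, 0.0], [0.069, 0.002, -0.0, 0, 0, 0.0], [0.081, 0.002, -0.0, 0, 0, 0.0], [0.092, 0.003, -0.0, 0, 0, 0.0]]]
[[[0.012, -0.0, -0.0, 0, 0, 0.0], [0.023, 0.0, -0.0, 0, 0, 0.0], [0.035, 0.0, -0.0, 0, 0, 0.0], [0.046, 0.001, -0.0, 0, 0, 0.0], [0.058, 0.001, -0.0, 0, 0, 0.0], [0.069, 0.001, -0.0, 0, 0, 0.0], [0.081, 0.002, -0.0, 0, 0, 0.0], [0.092, 0.002, -0.0, 0, 0, 0.0]]]
[[[0.012, 0.0, -0.0, 0, 0, 0.0], [0.023, 0.0, -0.0, 0, 0, 0.0], [0.035, 0.001, -0.0, 0, 0, 0.0], [0.046, 0.001, -0.0, 0, 0, 0.0], [0.048, 0.001, -0.0, 0, 0, 0.0], [0.049, 0.001, -0.0, 0, 0, 0.0], [0.051, 0.001, -0.0, 0, 0, 0.0]]]
end [0.4364, 0.2719, 0.0215, 0.0]
```

Request:
play_rows([
  [[-0.015,0,0,0,0,0],[-0.03,0,0,0,0,0],[-0.035,-0.001,-0.039,0,0,0],[-0.04,-0.002,-0.079,0,0,0],[-0.067,-0.017,-0.079,0,0,0.9],[-0.094,-0.032,-0.079,0,0,1.7],[-0.121,-0.047,-0.079,0,0,2.6],[-0.148,-0.062,-0.079,0,0,3.4]],
])

```text
time_s: 7.13
position: [0.4843, 0.1175, 0.1011]
tcp_rot: [[-0.075, 0.997, 0.001], [0.997, 0.075, -0.0], [-0.0, 0.001, -1.0]]
force: [0.3, -1.0, -1.3]
opening: 0.117
grasp_force: 0.0
```

Request:
play_rows([
  [[-0.029,-0.013,0.001,0,0,0.9],[-0.057,-0.026,0.001,0,0,1.7],[-0.085,-0.04,0.001,0,0,2.6],[-0.113,-0.053,0.001,0,0,3.4],[-0.141,-0.066,0.001,0,0,4.3],[-0.141,-0.066,0.027,0,0,4.3],[-0.141,-0.066,0.053,0,0,4.3],[-0.141,-0.066,0.079,0,0,4.3]],
])

```text
time_s: 7.8
position: [0.4302, -0.0283, 0.0214]
tcp_rot: [[0.003, 1.0, 0.003], [1.0, -0.003, -0.001], [-0.001, 0.003, -1.0]]
force: [0.1, 0.1, 0.3]
opening: 0.115
grasp_force: 0.0
```

Request:
play_rows([
  [[0.007,0,0,0,0,0],[0.013,0,0,0,0,0],[0.02,0,0,0,0,0],[0.027,0,0,0,0,0],[0.033,0,0,0,0,0],[0.04,0.001,0,0,0,0],[0.052,0.001,0,0,0,0],[0.063,0.001,0,0,0,0]],
])

```text
time_s: 8.47
position: [0.4311, 0.0373, 0.0223]
tcp_rot: [[-0.001, 1.0, 0.002], [1.0, 0.001, -0.0], [-0.0, 0.002, -1.0]]
force: [0.2, -0.1, 0.4]
opening: 0.114
grasp_force: 0.2
```

```bash
python3 w.py pics/w4.png
```

```text
8.4667 [0.431 0.037 0.022] 0.11356591808878713 [ 0.2 -0.1  0.4]
coupler_0 0.62 [0.435 0.058 0.009]
0.61 (334.5, 214.0) [0.437 0.055 0.007]
```

Request:
play_rows([
  [[0.012,0,0,0,0,0],[0.023,0.001,0,0,0,0],[0.035,0.001,0,0,0,0],[0.046,0.001,0,0,0,0],[0.058,0.001,0,0,0,0],[0.069,0.001,0,0,0,0],[0.081,0.001,0,0,0,0],[0.092,0.001,0,0,0,0]],
])

```text
time_s: 9.33
position: [0.4318, 0.1284, 0.0217]
tcp_rot: [[0.0, 1.0, 0.0], [1.0, -0.0, -0.0], [-0.0, 0.0, -1.0]]
force: [-0.1, -0.7, 0.0]
opening: 0.117
grasp_force: 0.2
```

Request:
play_rows([
  [[0.012,0,0,0,0,0],[0.023,0,0,0,0,0],[0.035,0,0,0,0,0],[0.046,0,0,0,0,0],[0.058,0,0,0,0,0],[0.069,0,0,0,0,0],[0.081,0,0,0,0,0],[0.092,0,0,0,0,0]],
])

```text
time_s: 10.0
position: [0.4315, 0.2212, 0.0216]
tcp_rot: [[-0.0, 1.0, 0.0], [1.0, 0.0, -0.0], [-0.0, 0.0, -1.0]]
force: [-0.1, -1.4, -0.3]
opening: 0.109
grasp_force: 0.2
```

Request:
play_rows([
  [[0.012,0,0,0,0,0],[0.022,0,0,0,0,0],[0.031,0,0,0,0,0],[0.039,0,0,0,0,0],[0.045,0,0,0,0,0],[0.048,0,0,0,0,0],[0.05,0,0,0,0,0]],
])

```text
time_s: 10.58
position: [0.4314, 0.2707, 0.0215]
tcp_rot: [[-0.001, 1.0, -0.0], [1.0, 0.001, -0.0], [-0.0, -0.0, -1.0]]
force: [0.3, -0.6, 0.6]
opening: 0.116
grasp_force: 0.2
```

```bash
python3 w.py pics/w5.png; python3 - <<'E'
from h import *
# C push: pose (0.4645,...) start
a=-33
rows((0.4325,0.2715,0.0215,0),[(0.4325,0.242,0.0215,0,2),(0.432,0.23,0.13,0,3),(0.440,-0.08,0.16,0,9),(0.476,-0.262,0.13,-14,6),(0.476,-0.262,0.07,a,4)])
E
```

```text
10.5833 [0.431 0.271 0.022] 0.11622848595843378 [ 0.3 -0.6  0.6]
coupler_0 0.84 [0.521 0.288 0.012]
coupler_0 0.67 [0.434 0.288 0.007]
0.87 (479.0, 207.0) [0.522 0.292 0.007]
0.75 (333.5, 214.5) [0.437 0.288 0.007]
[[[-0.015, 0.0, -0.0, 0, 0, -0.0], [-0.03, 0.0, -0.0, 0, 0, -0.0], [-0.034, -0.0, -0.036, 0, 0, -0.0], [-0.038, -0.0, -0.072, 0, 0, -0.0], [-0.042, -0.001, -0.109, 0, 0, -0.0], [-0.076, 0.0, -0.112, 0, 0, -0.0], [-0.11, 0.001, -0.115, 0, 0, -0.0], [-0.145, 0.002, -0.119, 0, 0, -0.0]]]
[[[-0.034, 0.001, -0.003, 0, 0, -0.0], [-0.069, 0.002, -0.006, 0, 0, -0.0], [-0.103, 0.003, -0.01, 0, 0, -0.0], [-0.138, 0.004, -0.013, 0, 0, -0.0], [-0.172, 0.005, -0.016, 0, 0, -0.0], [-0.207, 0.006, -0.02, 0, 0, -0.0], [-0.237, 0.012, -0.015, 0, 0, 2.3], [-0.267, 0.018, -0.01, 0, 0, 4.7]]]
[[[-0.03, 0.008, 0.005, 0, 0, 2.3], [-0.06, 0.016, 0.01, 0, 0, 4.6], [-0.089, 0.025, 0.015, 0, 0, 7.0], [-0.119, 0.033, 0.02, 0, 0, 9.3], [-0.119, 0.033, 0.035, 0, 0, 14.1], [-0.119, 0.033, 0.05, 0, 0, 18.8], [-0.119, 0.033, 0.065, 0, 0, 23.6], [-0.119, 0.033, 0.08, 0, 0, 28.3]]]
end [0.4756, -0.2618, 0.0705, -33.0]
```

Request:
play_rows([
  [[-0.015,0,0,0,0,0],[-0.03,0,0,0,0,0],[-0.034,0,-0.036,0,0,0],[-0.038,0,-0.072,0,0,0],[-0.042,-0.001,-0.109,0,0,0],[-0.076,0,-0.112,0,0,0],[-0.11,0.001,-0.115,0,0,0],[-0.145,0.002,-0.119,0,0,0]],
])

```text
time_s: 11.45
position: [0.4335, 0.1243, 0.1415]
tcp_rot: [[-0.002, 1.0, 0.002], [1.0, 0.002, 0.0], [0.0, 0.002, -1.0]]
force: [0.7, -0.5, 0.4]
opening: 0.118
grasp_force: 0.0
```

Request:
play_rows([
  [[-0.034,0.001,-0.003,0,0,0],[-0.069,0.002,-0.006,0,0,0],[-0.103,0.003,-0.01,0,0,0],[-0.138,0.004,-0.013,0,0,0],[-0.172,0.005,-0.016,0,0,0],[-0.207,0.006,-0.02,0,0,0],[-0.237,0.012,-0.015,0,0,2.3],[-0.267,0.018,-0.01,0,0,4.7]],
])

```text
time_s: 12.12
position: [0.4512, -0.1438, 0.1509]
tcp_rot: [[0.086, 0.996, 0.001], [0.996, -0.086, -0.0], [-0.0, 0.001, -1.0]]
force: [1.4, 0.1, 0.2]
opening: 0.118
grasp_force: 0.0
```

Request:
play_rows([
  [[-0.03,0.008,0.005,0,0,2.3],[-0.06,0.016,0.01,0,0,4.6],[-0.089,0.025,0.015,0,0,7.0],[-0.119,0.033,0.02,0,0,9.3],[-0.119,0.033,0.035,0,0,14.1],[-0.119,0.033,0.05,0,0,18.8],[-0.119,0.033,0.065,0,0,23.6],[-0.119,0.033,0.08,0,0,28.3]],
])

```text
time_s: 12.78
position: [0.4741, -0.2634, 0.0698]
tcp_rot: [[0.549, 0.836, -0.0], [0.836, -0.549, 0.0], [0.0, -0.001, -1.0]]
force: [1.2, 0.8, 0.4]
opening: 0.115
grasp_force: 0.0
```

```bash
python3 w.py pics/w6.png
```

```text
12.7833 [ 0.474 -0.263  0.07 ] 0.11527082770814927 [1.2 0.8 0.4]
coupler_0 0.74 [ 0.509 -0.217  0.013]
post_holder 0.94 [ 0.483 -0.128  0.054]
0.9 (326.5, 133.0) [ 0.508 -0.216  0.007]
```

View pics/w6.png

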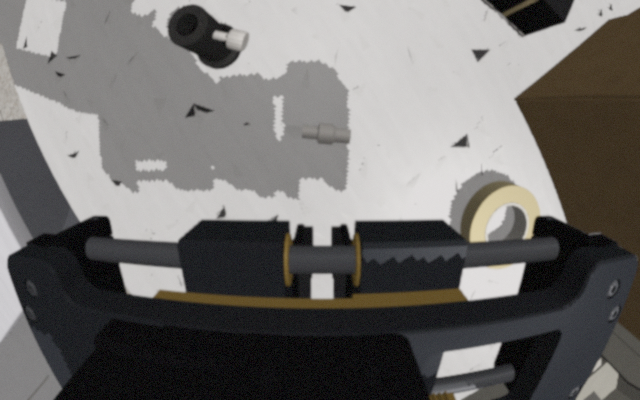

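The wrist view shows coupler C at (326,133), square to the fingers. The post is at (200,35) with its thumbscrew toward +x, so I'll take the gap on the far side of it.

```bash
python3 - <<'E'
from h import *
def T(x,y,a,n,b=0.0175):
    r=np.radians(a); return (x-b*-np.sin(r),y-b*np.cos(r),0.0215,a,n)
w=[(0.476,-0.256,0.07,-40,2),T(0.508,-0.217,-40,3,0.045),T(0.508,-0.217,-40,5),T(0.558,-0.157,-40,8),
 T(0.568,-0.140,-25,3),T(0.572,-0.115,-8,4),T(0.570,-0.085,4,4),T(0.563,-0.05,12,4)]
print(np.round(w,3).tolist())
rows((0.475,-0.262,0.0703,-33.2),w)
E
```

```text
[[0.476, -0.256, 0.07, -40.0, 2.0], [0.479, -0.251, 0.022, -40.0, 3.0], [0.497, -0.23, 0.022, -40.0, 5.0], [0.547, -0.17, 0.022, -40.0, 8.0], [0.561, -0.156, 0.022, -25.0, 3.0], [0.57, -0.132, 0.022, -8.0, 4.0], [0.571, -0.102, 0.022, 4.0, 4.0], [0.567, -0.067, 0.022, 12.0, 4.0]]
[[[0.003, -0.001, 0.0, 0, 0, 3.4], [0.006, -0.002, 0.0, 0, 0, 6.8], [0.007, -0.002, 0.016, 0, 0, 6.8], [0.009, -0.002, 0.033, 0, 0, 6.8], [0.011, -0.002, 0.049, 0, 0, 6.8], [0.017, -0.002, 0.049, 0, 0, 6.8], [0.022, -0.001, 0.049, 0, 0, 6.8], [0.027, -0.0, 0.049, 0, 0, 6.8]]]
[[[0.006, -0.0, -0.0, 0, 0, -0.0], [0.011, -0.0, -0.0, 0, 0, -0.0], [0.021, -0.0, -0.0, 0, 0, -0.0], [0.031, -0.001, -0.0, 0, 0, -0.0], [0.041, -0.001, -0.0, 0, 0, -0.0], [0.05, -0.001, -0.0, 0, 0, -0.0], [0.06, -0.001, -0.0, 0, 0, -0.0], [0.07, -0.001, -0.0, 0, 0, -0.0]]]
[[[0.01, 0.0, -0.0, 0, 0, -0.0], [0.019, 0.0, -0.0, 0, 0, -0.0], [0.026, 0.001, -0.0, 0, 0, -5.0], [0.033, 0.001, -0.0, 0, 0, -10.0], [0.04, 0.002, -0.0, 0, 0, -15.0], [0.045, -0.001, -0.0, 0, 0, -19.2], [0.051, -0.003, -0.0, 0, 0, -23.5], [0.057, -0.005, -0.0, 0, 0, -27.8]]]
[[[0.006, 0.001, -0.0, 0, 0, -4.2], [0.014, 0.0, -0.0, 0, 0, -7.2], [0.021, -0.001, -0.0, 0, 0, -10.2], [0.029, -0.002, -0.0, 0, 0, -13.2], [0.036, -0.003, -0.0, 0, 0, -16.2], [0.044, -0.006, -0.0, 0, 0, -18.2], [0.053, -0.009, -0.0, 0, 0, -20.2], [0.061, -0.012, -0.0, 0, 0, -22.2]]]
[[[0.009, 0.0, -0.0, 0, 0, -2.0]]]
end [0.5664, -0.0672, 0.0213, 12.0]
```

Request:
play_rows([
  [[0.003,-0.001,0,0,0,3.4],[0.006,-0.002,0,0,0,6.8],[0.007,-0.002,0.016,0,0,6.8],[0.009,-0.002,0.033,0,0,6.8],[0.011,-0.002,0.049,0,0,6.8],[0.017,-0.002,0.049,0,0,6.8],[0.022,-0.001,0.049,0,0,6.8],[0.027,0,0.049,0,0,6.8]],
])

```text
time_s: 13.65
position: [0.4904, -0.2403, 0.0227]
tcp_rot: [[0.639, 0.769, 0.001], [0.769, -0.639, -0.001], [0.0, 0.002, -1.0]]
force: [1.0, -0.1, -0.2]
opening: 0.116
grasp_force: 0.0
```

Request:
play_rows([
  [[0.006,0,0,0,0,0],[0.011,0,0,0,0,0],[0.021,0,0,0,0,0],[0.031,0,0,0,0,0],[0.041,0,0,0,0,0],[0.05,0,0,0,0,0],[0.06,0,0,0,0,0],[0.07,0,0,0,0,0]],
])

```text
time_s: 14.32
position: [0.5349, -0.1855, 0.0215]
tcp_rot: [[0.64, 0.769, -0.0], [0.769, -0.64, 0.0], [-0.0, -0.0, -1.0]]
force: [-0.5, -0.5, 0.7]
opening: 0.115
grasp_force: 0.2
```

```bash
python3 w.py pics/w7.png
```

```text
14.3167 [ 0.535 -0.186  0.021] 0.11535573600436319 [-0.5 -0.5  0.7]
coupler_0 0.95 [ 0.545 -0.173  0.013]
post_holder 0.72 [ 0.489 -0.121  0.04 ]
0.79 (318.5, 214.0) [ 0.544 -0.171  0.007]
```

Centred. Now the turning part.

Request:
play_rows([
  [[0.01,0,0,0,0,0],[0.019,0,0,0,0,0],[0.026,0.001,0,0,0,-5],[0.033,0.001,0,0,0,-10],[0.04,0.002,0,0,0,-15],[0.045,-0.001,0,0,0,-19.2],[0.051,-0.003,0,0,0,-23.5],[0.057,-0.005,0,0,0,-27.8]],
])

```text
time_s: 15.18
position: [0.5674, -0.1389, 0.0215]
tcp_rot: [[0.204, 0.979, 0.0], [0.979, -0.204, -0.0], [-0.0, 0.0, -1.0]]
force: [-1.1, -0.5, 1.1]
opening: 0.115
grasp_force: 0.1
```

```bash
python3 w.py pics/w8.png
```

```text
15.1833 [ 0.567 -0.139  0.022] 0.11472445095483068 [-1.1 -0.5  1.1]
coupler_0 0.62 [ 0.571 -0.121  0.015]
post_holder 0.84 [ 0.489 -0.113  0.049]
post_holder 0.16 [ 0.644 -0.046  0.009]
```

Request:
play_rows([
  [[0.006,0.001,0,0,0,-4.2],[0.014,0,0,0,0,-7.2],[0.021,-0.001,0,0,0,-10.2],[0.029,-0.002,0,0,0,-13.2],[0.036,-0.003,0,0,0,-16.2],[0.044,-0.006,0,0,0,-18.2],[0.053,-0.009,0,0,0,-20.2],[0.061,-0.012,0,0,0,-22.2]],
])

```text
time_s: 16.05
position: [0.5676, -0.0768, 0.0215]
tcp_rot: [[-0.179, 0.984, -0.0], [0.984, 0.179, 0.0], [0.0, -0.0, -1.0]]
force: [-0.1, -0.2, 0.3]
opening: 0.111
grasp_force: 0.1
```

```bash
python3 w.py pics/w9.png
```

```text
16.05 [ 0.568 -0.077  0.022] 0.11090063884111875 [-0.1 -0.2  0.3]
coupler_0 0.81 [ 0.566 -0.06   0.015]
post_holder 0.94 [ 0.48  -0.109  0.029]
0.68 (321.5, 214.0) [ 0.563 -0.06   0.007]
```

Request:
play_rows([
  [[0.01,0,0,0,0,-1.7],[0.02,-0.001,0,0,0,-3.4],[0.032,-0.002,0,0,0,-3.4],[0.044,-0.003,0,0,0,-3.4],[0.056,-0.003,0,0,0,-3.4],[0.068,-0.004,0,0,0,-3.4],[0.08,-0.005,0,0,0,-3.4],[0.092,-0.005,0,0,0,-3.4]],
])

```text
time_s: 16.92
position: [0.5459, 0.0138, 0.0215]
tcp_rot: [[-0.236, 0.972, -0.001], [0.972, 0.236, 0.0], [0.0, -0.001, -1.0]]
force: [-0.4, 0.1, -0.1]
opening: 0.119
grasp_force: 0.1
```

Request:
play_rows([
  [[0.012,0,0,0,0,0],[0.024,0,0,0,0,0],[0.036,0,0,0,0,0],[0.048,0,0,0,0,0],[0.06,0,0,0,0,0],[0.072,0,0,0,0,0],[0.084,0,0,0,0,0],[0.096,0,0,0,0,0]],
])

```text
time_s: 17.58
position: [0.5237, 0.1068, 0.0215]
tcp_rot: [[-0.235, 0.972, -0.0], [0.972, 0.235, -0.0], [0.0, -0.0, -1.0]]
force: [-0.4, -0.5, -0.2]
opening: 0.114
grasp_force: 0.1
```

```bash
python3 w.py pics/w10.png
```

```text
17.5833 [0.524 0.107 0.022] 0.11398884739135452 [-0.4 -0.5 -0.2]
coupler_0 0.84 [0.518 0.123 0.013]
0.91 (318.0, 214.0) [0.517 0.123 0.007]
```

Request:
play_rows([
  [[0.012,0,0,0,0,0],[0.024,0,0,0,0,0],[0.036,0,0,0,0,0],[0.048,0,0,0,0,0],[0.06,0,0,0,0,0],[0.072,0,0,0,0,0],[0.084,0,0,0,0,0],[0.095,0,0,0,0,0]],
])

```text
time_s: 18.45
position: [0.5011, 0.1994, 0.0216]
tcp_rot: [[-0.236, 0.972, -0.0], [0.972, 0.236, -0.0], [0.0, -0.0, -1.0]]
force: [-0.4, -0.1, 0.6]
opening: 0.117
grasp_force: 0.2
```

Request:
play_rows([
  [[0.011,0,0,0,0,0],[0.021,0,0,0,0,0],[0.03,0,0,0,0,0],[0.038,0,0,0,0,0],[0.045,0,0,0,0,0],[0.05,0,0,0,0,0],[0.053,0,0,0,0,0],[0.054,0,0,0,0,0]],
])

```text
time_s: 19.12
position: [0.4888, 0.2508, 0.0215]
tcp_rot: [[-0.236, 0.972, -0.0], [0.972, 0.236, -0.0], [-0.0, -0.0, -1.0]]
force: [0.6, 0.2, 0.3]
opening: 0.113
grasp_force: 0.2
```

Request:
play_rows([
  [[-0.01,0,0,0,0,0],[-0.025,0,0,0,0,0],[-0.04,0,-0.03,0,0,0],[-0.055,0,-0.06,0,0,0],[-0.07,0,-0.09,0,0,0],[-0.085,0,-0.12,0,0,0],[-0.09,0,-0.13,0,0,0],[-0.09,0,-0.13,0,0,0]],
])

```text
time_s: 19.78
position: [0.5126, 0.1612, 0.1543]
tcp_rot: [[-0.232, 0.973, 0.007], [0.973, 0.232, 0.0], [-0.001, 0.007, -1.0]]
force: [-0.1, -0.0, -0.6]
opening: 0.114
grasp_force: 0.0
```

```bash
python3 w.py pics/w11.png; python3 - <<'E'
from rig import imaging,finder
import numpy as np
for c in("top","scene"):
  imaging.capture(c)
  for n in ["coupler_0","post_holder","short_rod","screw_tin","tape_roll"]:
    for o in finder.recognise(c,n): print(c,n,round(o["confidence"],2),np.round(o["at"],3))
E
```

```text
19.7833 [0.513 0.161 0.154] 0.11392623522035282 [-0.1 -0.  -0.6]
coupler_0 0.85 [0.484 0.266 0.013]
coupler_0 0.66 [0.43  0.286 0.009]
coupler_0 0.59 [0.525 0.287 0.013]
0.84 (315.0, 75.5) [0.481 0.267 0.007]
0.82 (274.0, 45.5) [0.436 0.287 0.007]
0.77 (365.0810852050781, 61.513519287109375) [0.523 0.292 0.007]
top post_holder 0.59 [ 0.48  -0.117  0.053]
top short_rod 0.44 [ 0.635 -0.133  0.014]
top screw_tin 0.74 [ 0.38  -0.365  0.005]
top tape_roll 0.51 [ 0.588 -0.344  0.015]
scene post_holder 0.47 [ 0.473 -0.132  0.04 ]
scene short_rod 0.62 [ 0.635 -0.132  0.008]
scene tape_roll 0.79 [ 0.582 -0.348  0.018]
```

View pics/w11.png

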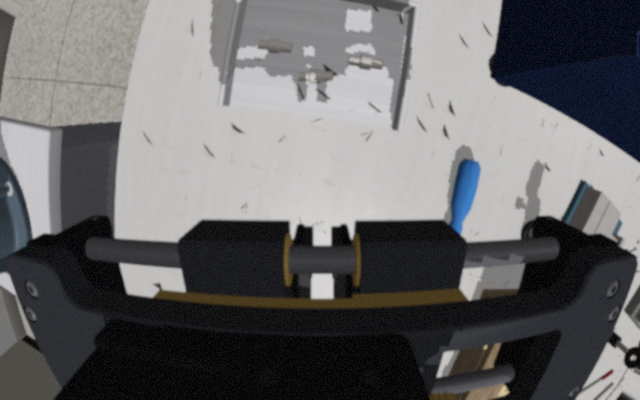

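All three couplers lie well inside the mouth edge of the tray, at (274,46), (315,76) and (365,62). The post, rod and tape show no movement in either camera, and the tin shows none in the top view. Handing in.

```bash
python3 -c "
from rig import bot
print(bot.hand_in())"
```

```text
the job is handed in; nothing more can be done
None
```

I swept all three couplers into the catch tray, well inside its open edge, and handed the job in at about 20 s; the hand-in gave no verdict, and in my last checks the post holder, rod, tape and tin hadn't moved (I didn't re-check the hex key and lens stand).

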